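# Load the curing slide and hold it at the click

### The job

Pour all six glass beads from the cup into the dish of the sliding carriage while the carriage is still outside the nail lamp, and stand the empty cup back upright on the table. Then grip the carriage's upright post and slide it towards the lamp until the spring ball clicks into the notch between the two ridges (not past it), and finish still gripping the post with the carriage held at that notch. Leave the two polish bottles and the gel jar where they stand.

Things in the scene. Friction and masses are not known exactly. Their poses are not given: they have to be found in the camera images.
- station: Fixed curing station: aluminium rail 70 wide, 400 long, 20 high (mm), a white lamp hood over one end. Origin on the table under the rail's middle; y runs along the rail into the hood, x across, z up. The hood covers y 62 to 222, x -80 to 80, roof 103 high, open at the end facing the carriage. Place and heading differ each time.
- carriage (a joint): Position of the carriage on the rail, m: 0 at the outer end, growing towards the lamp (station +y), end stop 0.23; starts in 0 to 0.03. Slides with about 1.2 N friction plus 4 N s/m, stays where left. The ball clicks into the notch at a value between about 0.165 and 0.195, different each time: where notch is level with detent along the rail.
- dish (a point): Centre of the inner floor of the white dish on the carriage, 35 mm above the table; axes as the station's. The dish is 92 by 92 mm inside with 4 mm walls, rim 67 mm above the table (32 mm deep). It is fixed to the carriage, a plate 100 mm wide, and moves with it.
- post (a point): Grip point, on the axis of the upright round steel post, 20 mm diameter, fixed on the carriage's tail 100 mm behind the dish centre (away from the lamp). The point is 78 mm above the table, the post's flat top 92 mm; the plate it stands on is 30 mm high.
- notch (a point): Middle of the notch between two upright ridges (14 mm apart, 3 mm proud) on the carriage tail's side edge, station's +x side, 15 mm nearer the lamp than the post, 25 mm above the table. Sliding in: 14 to 7 mm before the notch the first ridge resists with 6 to 10 N more, then draws the carriage into the notch; beyond the notch the second ridge resists alike and is crossed 7 mm on.
- detent (a point): Where the fixed spring ball (12 mm) sits, at the face of a black block 36 mm high clamped beside the rail on the station's +x side; the point is 25 mm above the table. Its y axis is along the rail towards the lamp. Its place along the rail varies by 30 mm from start to start. The block reaches 34 mm (its screw 44 mm) further out in x.
- cup: Square straight-sided cup of white plastic, open on top, loose, about 120 g, standing; origin at the centre of its underside, z up to its mouth, x and y square to its sides. 60 by 60 mm outside, 48 mm high, walls and floor 4 mm. It holds the beads. Its heading differs each time.
- cup_mid (a point): The cup's axis half-way up, 24 mm above its underside.
- bead0_center (a point): Centre of one of six alike round amber glass beads, 16 mm in diameter, 10 g; they start in the cup.
- bead1_center (a point): Centre of one of six alike round amber glass beads, 16 mm in diameter, 10 g; they start in the cup.
- bead2_center (a point): Centre of one of six alike round amber glass beads, 16 mm in diameter, 10 g; they start in the cup.
- bead3_center (a point): Centre of one of six alike round amber glass beads, 16 mm in diameter, 10 g; they start in the cup.
- bead4_center (a point): Centre of one of six alike round amber glass beads, 16 mm in diameter, 10 g; they start in the cup.
- bead5_center (a point): Centre of one of six alike round amber glass beads, 16 mm in diameter, 10 g; they start in the cup.
- polish_a_mid (a point): Centre of a small nail polish bottle with black cap, 32 mm diameter, 76 mm high, loose; a bystander on the left.
- polish_b_mid (a point): Centre of a like polish bottle; a bystander on the right, beyond the cup.
- gel_jar_mid (a point): Centre of a low white gel jar, 48 mm diameter, 34 mm high, loose; a bystander on the left.
Things that resemble listed ones, but are neither listed nor needed, are in the scene too. Leave any green look-alike of the part that bears detent alone. Leave any purple look-alike of the cup alone.

How it is judged:
On the way, in this order (a step that is already met when the one before it is completed fails the run):
1. all six beads lie in the dish while the carriage is still outside the lamp and the cup is off the table (x of bead0_center in the frame of dish between -0.05 and 0.05 m and y of bead0_center in the frame of dish between -0.05 and 0.05 m and z of bead0_center in the frame of dish between 0.002 and 0.036 m and x of bead1_center in the frame of dish between -0.05 and 0.05 m and y of bead1_center in the frame of dish between -0.05 and 0.05 m and z of bead1_center in the frame of dish between 0.002 and 0.036 m and x of bead2_center in the frame of dish between -0.05 and 0.05 m and y of bead2_center in the frame of dish between -0.05 and 0.05 m and z of bead2_center in the frame of dish between 0.002 and 0.036 m and x of bead3_center in the frame of dish between -0.05 and 0.05 m and y of bead3_center in the frame of dish between -0.05 and 0.05 m and z of bead3_center in the frame of dish between 0.002 and 0.036 m and x of bead4_center in the frame of dish between -0.05 and 0.05 m and y of bead4_center in the frame of dish between -0.05 and 0.05 m and z of bead4_center in the frame of dish between 0.002 and 0.036 m and x of bead5_center in the frame of dish between -0.05 and 0.05 m and y of bead5_center in the frame of dish between -0.05 and 0.05 m and z of bead5_center in the frame of dish between 0.002 and 0.036 m and value of joint carriage below 0.08 m and height (world z) of cup_mid above 0.06 m), for 0.2 s.
2. the cup stands upright on the table, let go, the beads still in the dish and the carriage not yet at the notch (height (world z) of cup_mid between 0.018 and 0.03 m and angle between cup's own z axis and vertical below 0.15 rad and contact force between the fingers and cup below 0.1 N and x of bead0_center in the frame of dish between -0.05 and 0.05 m and y of bead0_center in the frame of dish between -0.05 and 0.05 m and z of bead0_center in the frame of dish between 0.002 and 0.036 m and x of bead1_center in the frame of dish between -0.05 and 0.05 m and y of bead1_center in the frame of dish between -0.05 and 0.05 m and z of bead1_center in the frame of dish between 0.002 and 0.036 m and x of bead2_center in the frame of dish between -0.05 and 0.05 m and y of bead2_center in the frame of dish between -0.05 and 0.05 m and z of bead2_center in the frame of dish between 0.002 and 0.036 m and x of bead3_center in the frame of dish between -0.05 and 0.05 m and y of bead3_center in the frame of dish between -0.05 and 0.05 m and z of bead3_center in the frame of dish between 0.002 and 0.036 m and x of bead4_center in the frame of dish between -0.05 and 0.05 m and y of bead4_center in the frame of dish between -0.05 and 0.05 m and z of bead4_center in the frame of dish between 0.002 and 0.036 m and x of bead5_center in the frame of dish between -0.05 and 0.05 m and y of bead5_center in the frame of dish between -0.05 and 0.05 m and z of bead5_center in the frame of dish between 0.002 and 0.036 m and value of joint carriage below 0.12 m), for 0.2 s.
3. the gripped carriage rests at the notch (y of notch in the frame of detent between -0.003 and 0.003 m and velocity of joint carriage between -0.01 and 0.01 m/s and contact force between the fingers and carriage above 2 N), for 0.2 s.
At the end, for the whole second after the job is handed in: The fingers press on the carriage (post) with more than 2 N; the notch is within 3 mm of the ball along the rail and the carriage is still (below 10 mm/s); all six beads are in the dish; the cup stands upright (within 0.15 rad) on the table, not touched by the fingers (all of step 3 and height (world z) of cup_mid between 0.018 and 0.03 m and angle between cup's own z axis and vertical below 0.15 rad and contact force between the fingers and cup below 0.1 N and x of bead0_center in the frame of dish between -0.05 and 0.05 m and y of bead0_center in the frame of dish between -0.05 and 0.05 m and z of bead0_center in the frame of dish between 0.002 and 0.036 m and x of bead1_center in the frame of dish between -0.05 and 0.05 m and y of bead1_center in the frame of dish between -0.05 and 0.05 m and z of bead1_center in the frame of dish between 0.002 and 0.036 m and x of bead2_center in the frame of dish between -0.05 and 0.05 m and y of bead2_center in the frame of dish between -0.05 and 0.05 m and z of bead2_center in the frame of dish between 0.002 and 0.036 m and x of bead3_center in the frame of dish between -0.05 and 0.05 m and y of bead3_center in the frame of dish between -0.05 and 0.05 m and z of bead3_center in the frame of dish between 0.002 and 0.036 m and x of bead4_center in the frame of dish between -0.05 and 0.05 m and y of bead4_center in the frame of dish between -0.05 and 0.05 m and z of bead4_center in the frame of dish between 0.002 and 0.036 m and x of bead5_center in the frame of dish between -0.05 and 0.05 m and y of bead5_center in the frame of dish between -0.05 and 0.05 m and z of bead5_center in the frame of dish between 0.002 and 0.036 m); the arm keeps its last pose, push and grip.
It fails at once if a bystander (polish_a) is shifted by more than 30 mm (distance of polish_a_mid from where it was at the start of the episode above 0.03 m).
It fails at once if a bystander (polish_b) is shifted by more than 30 mm (distance of polish_b_mid from where it was at the start of the episode above 0.03 m).
It fails at once if a bystander (gel_jar) is shifted by more than 30 mm (distance of gel_jar_mid from where it was at the start of the episode above 0.03 m).
It also fails if it takes over 72 s, if anything falls off the work surface, if the arm or the gripper's body presses on something with over 40 N, if the wrist force passes 120 N, or if a joint passes its speed limit or range.

### The arm

A 6-joint arm with a two-finger parallel gripper is mounted at the origin on the work surface. World frame = base frame: x ahead of the robot, y to its left, z up, the work surface at z = 0. Lengths are in m, angles in rad, forces in N, time in s.
With the tool pointing down it reaches from about 0.425 to 1.125 m from the base axis. Payload 14.9 kg.
Tool frame: the origin (TCP) lies midway between the tips of the shut fingers; the grasp point (between the pads) lies 19 mm behind it (r.grasp_offset is the distance from the TCP to the grasp point, in m); z points along the fingers, y is the line along which they close (so a half turn about z gives the same grasp; the last joint's range is limited). The gripper opens to 91 mm and grips with 3 to 60 N. Pads are 32 mm wide; open, the fingers measure 118 mm over their backs; the gripper's body (76 mm by 178 mm) begins 60 mm behind the grasp point.
Start: joints at [1.154, 0.379, 1.734, -0, 1.028, -0.033], TCP at [0.262, 0.649, 0.214] pointing down, gripper open.
Joint ranges: [-2.77, 2.77], [-0.74, 2.19], [0, 2.66], [-1.06, 4.2], [0.31, 2.87], [-3.08, 3.08]. Speed limits (rad/s): [1.89, 1.89, 2.39, 3.14, 3.14, 3.14].

### API

Orientations are given as [roll, pitch, yaw] about the fixed x, y, z axes, in that order (R = Rz(yaw) Ry(pitch) Rx(roll)).
In Python, from rig import r gives the robot as it stands.
- The arm moves only by the tool move_arm, never from a script. Its argument "motion" is a list that holds one entry, the list of rows, each a list of 6 numbers: the shift along the world's x, y, z in units of 30 mm (1.0 is 30 mm), then the turn, a rotation vector about the world's x, y, z in units of 5 degrees (1.0 is 5 degrees). In form: [[[x, y, z, ax, ay, az], ...]]. A call has 1 to 12 rows; each row is the pose to reach, as a shift and turn from the pose commanded when the call began; what a row does not reach only later rows make up. A row lasts 1/12 s, in which the tool goes at most 41.7 mm and 7.16 degrees, less where a joint would pass 70% of its speed; a pose out of reach is approached as far as the arm can. A call with a gripper value outside its range is refused whole. "jaw" is the opening, from 0 (shut) to 1 (fully open), set as the call begins (left out, the last holds). The fingers move at their own pace and stop on an object; "squeeze" is the grip in N (left out, the last holds). Time passes only in rows, so rows that repeat a pose let the fingers close. It gives the time, the measured TCP pose, the force, the opening and the grip force at its end, in the units of the state.
- r.observe(): the state, without advancing time (a new reading comes with each control period).
- r.camera(name): name is "scene" or "top" or "wrist"; returns the picture (384x512x3 uint8, red, green, blue); there is no depth.
- r.get_calibration(name): a dict with "mtx" (3x3 intrinsics, pixels), "T" (4x4, takes a point from camera to world coordinates). Camera axes: x right, y down, z forward; pixel columns grow to the right and rows downward; lengths in m; the calibration is good to about 2 mm. A picture is of the moment at which its call begins: read the wrist's pose just before it. get_calibration takes no time and is no camera call; for the wrist camera it gives the pose at the moment of the call.
- r.sign_off(): hands the job in; it is judged then, once.
The state is a dict: "t": time; "q": joint angles; "joint_vel": joint speeds; "tau": joint torques, N m; "tcp_pos": TCP position; "tool_rot": TCP orientation; "ft_force": force on the tool from outside, world axes, zero at the start; "moment": the same for the moment, N m; "opening": opening from 0.0 (shut) to 1.0 (fully open); "grasp_force": force on a finger pad.
Only numpy, scipy, OpenCV 4.12 (cv2) and the standard library are available. Lean on these libraries where they do the work, as an engineer would, in place of code of your own. Each camera call takes 0.05 s, during which the arm holds its last target. There are 200 camera calls.

## Working session

There is one attempt and no reset: what is moved stays moved. The work goes in short steps, Python scripts to look and compute and a tool call to move; the robot and the scene stay as the last step left them, time stands still between calls to the robot, and variables do not carry over. Pictures are saved under pics/ and viewed, at most 10 in all, crops included, and the job is handed in when it is done.

Besides the shell and the picture viewer there is one more tool, called as name(argument=value, ...), one argument or row to a line, values as JSON. move_arm: Moves the arm, as the interface text tells. Its arguments: {"type":"object","properties":{"motion":{"type":"array","items":{"type":"array","items":{"type":"array","items":{"type":"number"}}}},"jaw":{"type":"number"},"squeeze":{"type":"number"}},"required":["motion"]}

```bash
ls; mkdir -p pics; python3 - <<'E'
from rig import r
import cv2
o=r.observe();print({k:o[k] for k in('t','tcp_pos','tool_rot','opening')})
for n in('top','scene'):
    im=r.camera(n);cv2.imwrite(f'pics/{n}0.png',im[:,:,::-1]);c=r.get_calibration(n);print(n,c['mtx'].round(1).tolist(),c['T'].round(3).tolist())
E
```

```text
pics
{'t': 0.0, 'tcp_pos': array([0.26195135, 0.64868746, 0.21328366]), 'tool_rot': array([-3.14045661e+00, -2.22188533e-05,  2.75778228e+00]), 'opening': 0.9986096423339186}
top [[369.8, 0.0, 259.2], [0.0, 369.8, 189.1], [0.0, 0.0, 1.0]] [[0.023, -0.991, 0.133, 0.452], [-1.0, -0.025, -0.012, 0.015], [0.015, -0.132, -0.991, 1.193], [0.0, 0.0, 0.0, 1.0]]
scene [[394.7, 0.0, 254.1], [0.0, 394.7, 188.7], [0.0, 0.0, 1.0]] [[0.022, 0.65, -0.76, 1.39], [1.0, -0.026, 0.007, -0.027], [-0.015, -0.76, -0.65, 0.791], [0.0, 0.0, 0.0, 1.0]]
```

View pics/top0.png

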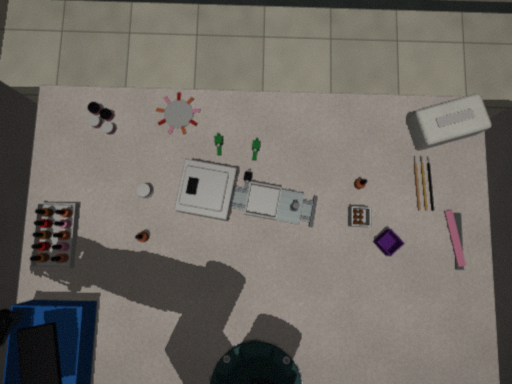

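View pics/scene0.png

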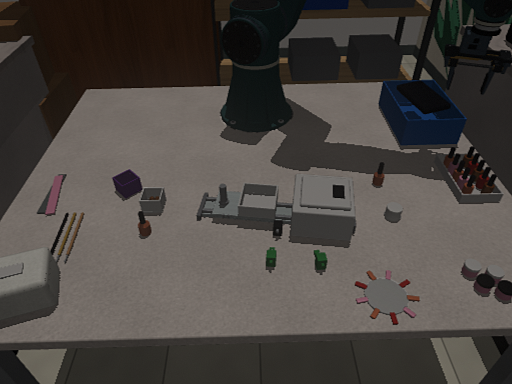

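Top view: the white cup with beads is at (359,215) and the purple look-alike at (389,241). The dish is at (263,199), the post at (295,205) and the hood at (207,189). The black detent block is at (248,175); the green look-alikes are at (218,144) and (256,149). Polish_b is at (361,183), polish_a at (142,236) and the gel jar at (144,190). I choose the white cup and the black block, and I'll check both in a close crop.

```bash
cat > h.py <<'E'
import numpy as np,cv2
from rig import r
def ray(n,px,z,cal=None):
    c=cal or r.get_calibration(n);T=np.array(c['T']);d=T[:3,:3]@np.linalg.solve(np.array(c['mtx']),[px[0],px[1],1.]);o=T[:3,3]
    return o+d*(z-o[2])/d[2]
def proj(n,p,cal=None):
    c=cal or r.get_calibration(n);T=np.array(c['T']);q=np.array(c['mtx'])@(T[:3,:3].T@(np.array(p)-T[:3,3]));return q[:2]/q[2]
E
python3 - <<'E'
from h import *
im=cv2.imread('pics/top0.png')
cv2.imwrite('pics/crop1.png',np.hstack([cv2.resize(im[150:240,230:320],None,fx=4.4,fy=4.4,interpolation=cv2.INTER_CUBIC),cv2.resize(im[165:255,320:410],None,fx=4.4,fy=4.4,interpolation=cv2.INTER_CUBIC)]))
for n,p,z in [('cup',(359,215),.048),('post',(295,205),.092),('dish',(263,199),.05),('detent',(248,175),.036),('polb',(361,183),.076),('pola',(142,236),.07),('jar',(144,190),.034),('purple',(389,241),.048)]: print(n,ray('top',p,z).round(3))
E
```

```text
cup [ 0.531 -0.31   0.048]
post [ 0.554 -0.106  0.092]
dish [ 0.574 -0.01   0.05 ]
detent [0.651 0.039 0.036]
polb [ 0.628 -0.309  0.076]
pola [0.451 0.351 0.07 ]
jar [0.595 0.364 0.034]
purple [ 0.454 -0.402  0.048]
```

View pics/crop1.png

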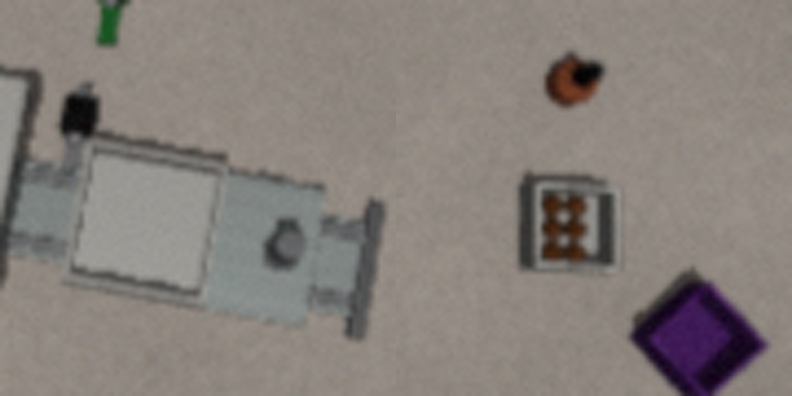

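The crop shows the white cup with six amber beads (full-image px about 360.7,215.3) and the black block with its screw (px about 248,175), so both choices are right. Next I work out headings and the first move.

```bash
python3 - <<'E'
from h import *
print([a for a in dir(r) if a[0]!='_'], r.grasp_offset)
f=lambda u,v,ox,oy:(u/4.4-.39+ox,v/4.4-.39+oy)
P=ray('top',f(290,244,230,150),.092);D=ray('top',f(147.5,220,230,150),.067);d=D-P
print('post',P,'dish',D,'len',np.hypot(*d[:2]),'station y heading deg',np.degrees(np.arctan2(d[1],d[0])))
c=[ray('top',f(u-396,v,320,165),.048) for u,v in((533,178),(621,178),(619,272),(530,268))]
print(np.mean(c,0),[np.round(c[(i+1)%4]-c[i],3) for i in range(4)])
b=[ray('top',f(u,v,230,150),z) for u,v,z in((80,115,.036),(35,70,.1),(-10,285,.1))];print(b)
E
```

```text
['PlanningError', 'camera', 'get_calibration', 'grasp_offset', 'observe', 'sign_off'] 0.0188
post [ 0.55355978 -0.10717434  0.092     ] dish [ 0.57019266 -0.01048736  0.067     ] len 0.09810721092649961 station y heading deg 80.23905398077527
[ 0.53010297 -0.31452834  0.048     ] [array([ 0.002, -0.063,  0.   ]), array([-0.066,  0.003,  0.   ]), array([0.001, 0.063, 0.   ]), array([ 0.064, -0.003,  0.   ])]
[array([0.64830173, 0.03911115, 0.036     ]), array([0.66780207, 0.06937411, 0.1       ]), array([0.52028401, 0.09500187, 0.1       ])]
```

move_arm(
  motion=[
    [[0, -1.3, 0.3, 0, 0, -1], [0.3, -2.6, 0.6, 0, 0, -2], [0.6, -3.9, 0.6, 0, 0, -3], [1, -5.2, 0.6, 0, 0, -4], [1.4, -6.5, 0.6, 0, 0, -5], [1.8, -7.8, 0.6, 0, 0, -6], [2.2, -9.1, 0.6, 0, 0, -7], [2.6, -10.4, 0.6, 0, 0, -8], [3, -11.7, 0.6, 0, 0, -9], [3.4, -13, 0.6, 0, 0, -10], [3.8, -14.3, 0.6, 0, 0, -11], [4.2, -15.6, 0.6, 0, 0, -12]],
  ],
  jaw=1,
)

```text
t: 1.1
tcp_pos: [0.388, 0.1792, 0.232]
tool_rot: [3.141, -0.0, 1.707]
ft_force: [0.5, 1.6, -0.2]
opening: 1.002
grasp_force: 0.0
```

move_arm(
  motion=[
    [[0.4, -1.3, 0, 0, 0, -0.15], [0.8, -2.6, 0, 0, 0, -0.3], [1.2, -3.9, 0, 0, 0, -0.45], [1.6, -5.2, 0, 0, 0, -0.6], [2, -6.5, 0, 0, 0, -0.75], [2.4, -7.8, 0, 0, 0, -0.9], [2.8, -9.1, 0, 0, 0, -1.05], [3.2, -10.4, 0, 0, 0, -1.2], [3.6, -11.7, 0, 0, 0, -1.35], [4, -13, 0, 0, 0, -1.5], [4.3, -14.2, 0, 0, 0, -1.6], [4.5, -15, 0, 0, 0, -1.6]],
  ],
)

```text
t: 2.1
tcp_pos: [0.5235, -0.2721, 0.2317]
tool_rot: [-3.142, 0.0, 1.569]
ft_force: [-0.2, 0.9, -0.4]
opening: 0.998
grasp_force: 0.0
```

```bash
python3 - <<'E'
from h import *
import pickle
o=r.observe();print(o['t'],o['q'].round(2),o['tcp_pos'],o['tool_rot'])
c=r.get_calibration('wrist');im=r.camera('wrist');cv2.imwrite('pics/w1.png',im[:,:,::-1]);pickle.dump(c,open('w1.pkl','wb'));print(c['T'].round(3).tolist(),proj('wrist',[.53,-.3145,.048],c))
E
```

```text
2.1 [-0.52  0.19  1.95 -0.    1.   -0.52] [ 0.52345298 -0.27205362  0.2316886 ] [-3.14158043e+00  2.51169961e-04  1.56907710e+00]
[[1.0, -0.001, -0.0, 0.523], [-0.001, -0.966, -0.258, -0.2], [0.0, 0.258, -0.966, 0.403], [0.0, 0.0, 0.0, 1.0]] [258.63979923 207.15364727]
```

View pics/w1.png

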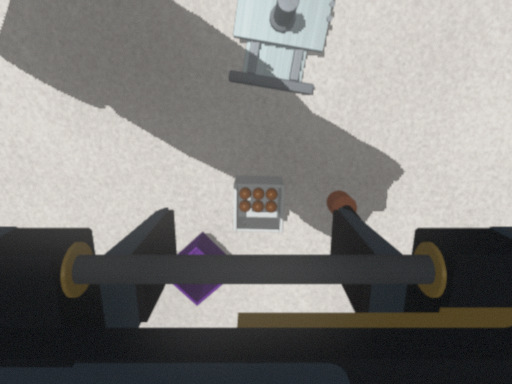

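Wrist view: cup with beads at (258,205), roughly square to the image. The purple cup is at (198,268), polish_b at (342,202) and the post at (286,8). I'll fit the cup rim.

```bash
python3 - <<'E'
from h import *
import pickle
c=pickle.load(open('w1.pkl','rb'));im=cv2.imread('pics/w1.png')
cr=im[165:245,220:300];k=cv2.resize(cr,None,fx=7,fy=7,interpolation=cv2.INTER_CUBIC)
cv2.imwrite('pics/w1c.png',k)
E
```

```text
(no output)
```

View pics/w1c.png

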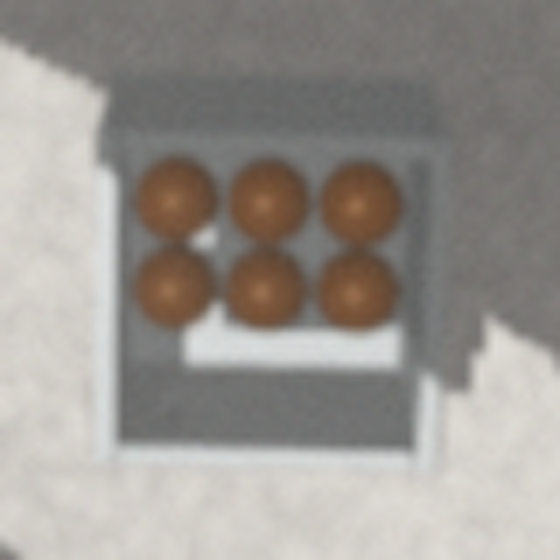

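The crop shows a cup rim with corners about (102,130), (444,138), (436,468) and (97,462), turned about 1.4° clockwise. The six beads sit towards the +y side.

```bash
python3 - <<'E'
from h import *
import pickle
c=pickle.load(open('w1.pkl','rb'))
q=[ray('',(220+u/7-.43,165+v/7-.43),.048,c) for u,v in((102,130),(444,138),(436,468),(97,462))]
print(np.mean(q,0),[np.round(q[(i+1)%4]-q[i],4) for i in range(4)])
print(ray('',(286,8),.092,c))
E
```

```text
[ 0.52936935 -0.31535504  0.048     ] [array([ 0.0569, -0.0014,  0.    ]), array([ 0.    , -0.0589,  0.    ]), array([-0.0588,  0.0012,  0.    ]), array([0.0018, 0.0592, 0.    ])]
[ 0.55280533 -0.11460808  0.092     ]
```

move_arm(
  motion=[
    [[0.1, 0.1, -0.4, -1, 0, 0], [0.15, 0.2, -0.8, -2, 0, 0], [0.2, 0.2, -1.2, -3, 0, -0.1], [0.2, 0.2, -1.6, -4, 0, -0.1], [0.2, 0.2, -2, -5, 0, -0.2], [0.2, 0.2, -2.6, -6, 0, -0.2], [0.2, 0.2, -3.2, -7, 0, -0.2], [0.2, 0.2, -3.7, -8, 0, -0.2], [0.2, 0.2, -4, -8, 0, -0.2], [0.2, 0.2, -4, -8, 0, -0.2]],
  ],
)

```text
t: 2.98
tcp_pos: [0.5281, -0.262, 0.1095]
tool_rot: [3.141, 0.696, 1.557]
ft_force: [0.3, -0.5, -0.2]
opening: 1.001
grasp_force: 0.0
```

```bash
python3 - <<'E'
from h import *
o=r.observe();print(o['t'],o['q'].round(2),o['tcp_pos'].round(4),o['tool_rot'].round(3),o['ft_force'].round(1))
E
```

```text
2.9833 [-0.21  0.4   2.11 -1.06  0.81  0.63] [ 0.5281 -0.262   0.1095] [3.141 0.696 1.557] [ 0.3 -0.5 -0.2]
```

move_arm(
  motion=[
    [[0, -0.3, 0, 0.6, 0, 0], [0, -0.6, -0.3, 1.2, 0, 0], [0, -0.8, -0.7, 1.8, 0, 0], [0, -1, -1.4, 2, 0, 0], [0, -1.2, -1.7, 2, 0, 0], [0, -1.4, -2, 2, 0, 0], [0, -1.6, -2.35, 2, 0, 0], [0, -1.8, -2.7, 2, 0, 0], [0, -2, -3, 2, 0, 0], [0, -2.05, -3.1, 2, 0, 0], [0, -2.05, -3.1, 2, 0, 0]],
  ],
)

```text
t: 3.9
tcp_pos: [0.5287, -0.3246, 0.018]
tool_rot: [3.14, 0.523, 1.553]
ft_force: [-0.4, -0.5, -0.1]
opening: 1.003
grasp_force: 0.0
```

```bash
python3 - <<'E'
from h import *
o=r.observe();print(o['t'],o['q'].round(2),o['tcp_pos'].round(4),o['tool_rot'].round(3),o['ft_force'].round(1))
c=r.get_calibration('wrist');im=r.camera('wrist');cv2.imwrite('pics/w2.png',im[:,:,::-1])
E
```

```text
3.9 [-0.39  0.55  2.05 -1.01  0.58  0.5 ] [ 0.5287 -0.3246  0.018 ] [3.14  0.523 1.553] [-0.4 -0.5 -0.1]
```

View pics/w2.png

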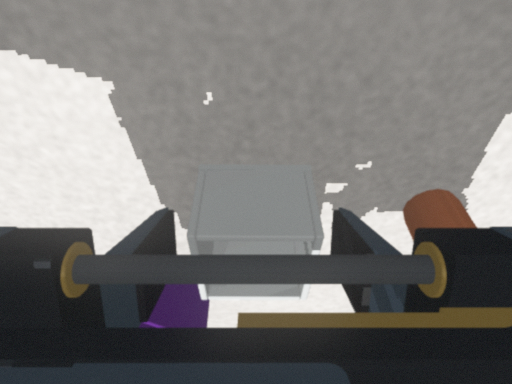

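The wrist view shows the cup centred between the open fingers at (255,235), with polish_b clear of the right finger. I close the gripper.

move_arm(
  motion=[
    [[0, 0, 0, 0, 0, 0], [0, 0, 0, 0, 0, 0], [0, 0, 0, 0, 0, 0], [0, 0, 0, 0, 0, 0], [0, 0, 0, 0, 0, 0], [0, 0, 0, 0, 0, 0], [0, 0, 0, 0, 0, 0], [0, 0, 0, 0, 0, 0]],
  ],
  jaw=0.4,
  squeeze=35,
)

```text
t: 4.62
tcp_pos: [0.5293, -0.3244, 0.0192]
tool_rot: [3.138, 0.524, 1.552]
ft_force: [-1.1, 3.9, 6.3]
opening: 0.655
grasp_force: 34.9
```

```bash
python3 - <<'E'
from h import *
o=r.observe();print(o['t'],o['opening'],o['grasp_force'],o['tcp_pos'].round(4),o['ft_force'].round(1))
E
```

```text
4.6167 0.6545937987811397 34.9069082736969 [ 0.5293 -0.3244  0.0192] [-1.1  3.9  6.3]
```

```bash
cat > pour.py <<'E'
from h import *
from scipy.spatial.transform import Rotation as R
cmd=np.array([.529,-.3248,.0183]); h0=np.radians(-1.2); hs=np.radians(-9.8)
ys=np.array([-np.sin(hs),np.cos(hs),0]);ez=np.array([0,0,1.])
D=np.array([.5702,-.0105,0])
# cup mid & TCP relative at grasp (cup frame): C=(.5295,-.315,.024)
rel=R.from_euler('z',-h0).apply(np.array([.529,-.3244,.0192])-np.array([.5295,-.315,.024]))
def pose(phi,L=None,C=None):
    Q=R.from_euler('z',hs)*R.from_euler('x',np.radians(phi))
    if C is None: C=L-Q.apply([0,-.030,.024])
    return C+Q.apply(rel),(Q*R.from_euler('z',-h0))
L=D+.012*ys+.095*ez
if __name__=='__main__':
    base=(cmd,R.identity())
    print('hold scene dish',np.mean([ray('scene',p,.067) for p in((246,185),(279,187),(276,221),(238,216))],0))
    for phi in (0,80,90,95,100,105,110,115):
        p,q=pose(phi,L=L) if phi else pose(0,C=D+.03*ys+.19*ez)
        print(phi,((p-cmd)/.03).round(2),np.degrees(q.as_rotvec()/5).round(2))
        if phi==80: p80,q80=p,q
        if phi>80: print('   from80',((p-p80)/.03).round(2),np.degrees((q*q80.inv()).as_rotvec()/5).round(2))
    p0,q0=pose(0,C=D+.03*ys+.19*ez);print('80 from 0',((p80-p0)/.03).round(2),np.degrees((q80*q0.inv()).as_rotvec()/5).round(2))
E
python3 pour.py
```

```text
hold scene dish [ 0.59826352 -0.00526924  0.067     ]
0 [ 1.48 11.15  5.56] [ 0.    0.   -1.72]
80 [ 1.61 11.92  3.07] [15.94 -1.53 -1.43]
90 [ 1.59 11.82  3.24] [17.93 -1.73 -1.35]
   from80 [-0.02 -0.1   0.18] [ 1.97 -0.34 -0.  ]
95 [ 1.58 11.76  3.32] [18.93 -1.82 -1.31]
   from80 [-0.03 -0.17  0.26] [ 2.96 -0.51  0.  ]
100 [ 1.57 11.69  3.4 ] [19.92 -1.92 -1.26]
   from80 [-0.04 -0.23  0.33] [ 3.94 -0.68 -0.  ]
105 [ 1.56 11.61  3.47] [20.92 -2.01 -1.21]
   from80 [-0.05 -0.31  0.4 ] [ 4.93 -0.85  0.  ]
110 [ 1.55 11.53  3.53] [21.91 -2.11 -1.16]
   from80 [-0.07 -0.39  0.46] [ 5.91 -1.02  0.  ]
115 [ 1.53 11.44  3.58] [22.91 -2.21 -1.1 ]
   from80 [-0.08 -0.48  0.52] [ 6.9  -1.19  0.  ]
80 from 0 [ 0.13  0.77 -2.5 ] [15.77 -2.72 -0.  ]
```

move_arm(
  motion=[
    [[0, 0, 0.5, 0, 0, 0], [0, 0, 1.3, 0, 0, 0], [0, 0, 2.3, 0, 0, 0], [0, 0, 3.3, 0, 0, 0], [0, 0, 4.3, 0, 0, 0], [0, 0, 5, 0, 0, 0], [0, 0, 5.3, 0, 0, 0], [0, 0, 5.3, 0, 0, 0]],
  ],
)

```text
t: 5.28
tcp_pos: [0.5299, -0.3248, 0.1798]
tool_rot: [3.135, 0.525, 1.551]
ft_force: [0.6, 0.1, -1.4]
opening: 0.657
grasp_force: 34.9
```

move_arm(
  motion=[
    [[0, 0.2, 0, 0, 0, 0], [0.1, 0.7, 0, 0, 0, -0.1], [0.2, 1.5, 0.1, 0, 0, -0.2], [0.4, 2.6, 0.2, 0, 0, -0.4], [0.5, 3.8, 0.3, 0, 0, -0.6], [0.7, 5, 0.3, 0, 0, -0.8], [0.8, 6.2, 0.3, 0, 0, -1], [1, 7.4, 0.3, 0, 0, -1.2], [1.2, 8.6, 0.3, 0, 0, -1.4], [1.3, 9.7, 0.3, 0, 0, -1.5], [1.4, 10.6, 0.3, 0, 0, -1.6], [1.5, 11.15, 0.3, 0, 0, -1.7]],
  ],
)

```text
t: 6.28
tcp_pos: [0.5731, 0.0128, 0.1846]
tool_rot: [3.141, 0.525, 1.407]
ft_force: [1.2, -0.4, -2.2]
opening: 0.658
grasp_force: 34.9
```

```bash
python3 - <<'E'
from h import *
o=r.observe();print(o['t'],o['q'].round(2),o['tcp_pos'].round(4),o['tool_rot'].round(3),o['ft_force'].round(1))
im=r.camera('top');cv2.imwrite('pics/t2.png',im[:,:,::-1])
cv2.imwrite('pics/t2c.png',cv2.resize(im[140:250,200:350,::-1],None,fx=4,fy=4,interpolation=cv2.INTER_CUBIC))
E
```

```text
6.2833 [ 0.2   0.33  1.94 -0.54  1.13  0.67] [0.5731 0.0128 0.1846] [3.141 0.525 1.407] [ 1.2 -0.4 -2.2]
```

move_arm(
  motion=[
    [[0, 0.05, 0, 1, -0.17, 0], [0, 0.1, 0, 2.2, -0.38, 0], [0, 0.2, 0, 3.5, -0.6, 0], [0, 0.3, 0, 4.8, -0.83, 0], [0, 0.4, 0, 6.1, -1.05, 0], [0.1, 0.5, 0, 7.4, -1.28, 0], [0.1, 0.6, 0, 8.7, -1.5, 0], [0.1, 0.7, 0, 10, -1.72, 0], [0.1, 0.75, 0, 11.2, -1.93, 0], [0.1, 0.75, 0, 12.3, -2.12, 0], [0.1, 0.75, 0, 13.3, -2.3, 0], [0.1, 0.75, 0, 14, -2.42, 0]],
  ],
)

```text
t: 7.33
tcp_pos: [0.5758, 0.0322, 0.1846]
tool_rot: [3.138, -0.72, 1.399]
ft_force: [0.1, 0.5, -1.9]
opening: 0.66
grasp_force: 34.9
```

```bash
python3 - <<'E'
from h import *
from scipy.spatial.transform import Rotation as R
o=r.observe();print(o['t'],o['q'].round(2),o['tcp_pos'].round(4),o['tool_rot'].round(3),o['ft_force'].round(1),o['grasp_force'])
print('tool z',R.from_euler('xyz',o['tool_rot']).as_matrix()[:,2].round(3))
E
```

```text
7.3333 [-0.3   0.3   2.05  0.84  1.07 -0.65] [0.5758 0.0322 0.1846] [ 3.138 -0.72   1.399] [ 0.1  0.5 -1.9] 34.89674270153046
tool z [ 0.116  0.649 -0.752]
```

move_arm(
  motion=[
    [[0, 0, -0.2, 0.3, -0.05, 0], [0, 0, -0.6, 0.7, -0.12, 0], [0, 0, -1.1, 1.1, -0.19, 0], [0, 0, -1.6, 1.5, -0.26, 0], [0, 0, -2, 1.7, -0.3, 0], [0, 0, -2.3, 1.75, -0.3, 0], [0, 0, -2.5, 1.75, -0.3, 0], [0, 0, -2.5, 1.75, -0.3, 0]],
  ],
)

```text
t: 8.0
tcp_pos: [0.5761, 0.0329, 0.11]
tool_rot: [3.137, -0.87, 1.401]
ft_force: [-0.7, -0.2, -2.0]
opening: 0.657
grasp_force: 34.9
```

```bash
python3 - <<'E'
from h import *
o=r.observe();print(o['t'],o['q'].round(2),o['tcp_pos'].round(4),o['tool_rot'].round(3),o['ft_force'].round(1),o['grasp_force'])
im=r.camera('scene')
a=cv2.resize(im[120:240,190:360,::-1],None,fx=4.5,fy=4.5,interpolation=cv2.INTER_CUBIC);cv2.imwrite('pics/s3.png',a)
E
```

```text
8.0 [-0.35  0.49  2.05  1.01  1.09 -0.9 ] [0.5761 0.0329 0.11  ] [ 3.137 -0.87   1.401] [-0.7 -0.2 -2. ] 34.89666938781738
```

View pics/s3.png

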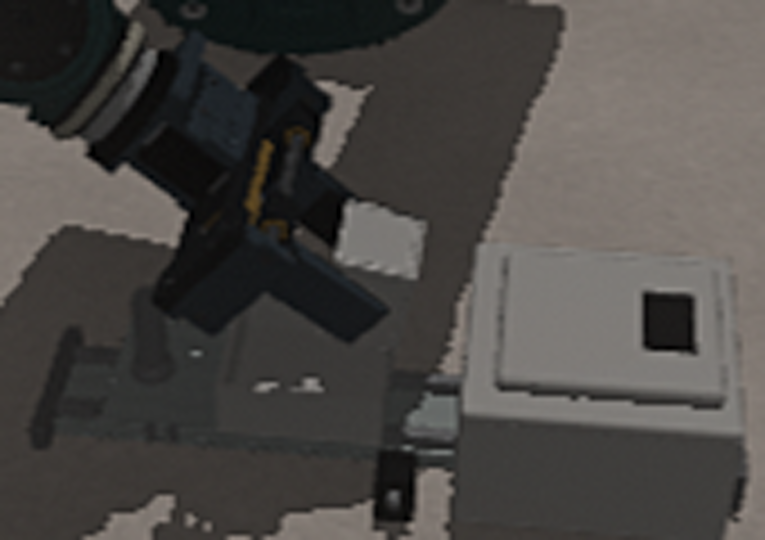

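Scene crop: tilted cup at crop (380,240), above the dish at about (305,375), with the post at (150,335) clear below the gripper body. I check the projection against the model before tipping.

```bash
python3 - <<'E'
from pour import *
p,q=pose(80,L=L);print('TCP want',p)
Q=R.from_euler('z',hs)*R.from_euler('x',np.radians(80));C=L-Q.apply([0,-.03,.024])
f=lambda P:((proj('scene',P)-[190,120]+.39)*4.5).round(0)
xs=np.array([ys[1],-ys[0],0])
print('cup mid',C,f(C),'bottom centre',f(C-Q.apply([0,0,.024])),'lip',f(L),'dish rim corners',[f(D+sx*.05*xs+sy*.05*ys+.067*ez) for sx,sy in((-1,-1),(-1,1),(1,1),(1,-1))],'post top',f(D-.1*ys+.092*ez))
E
```

```text
TCP want [0.57738008 0.03284858 0.11027769]
cup mid [0.57715218 0.02974882 0.12037668] [373. 277.] bottom centre [413. 285.] lip [325. 305.] dish rim corners [array([240., 280.]), array([395., 293.]), array([377., 401.]), array([211., 385.])] post top [144. 293.]
```

move_arm(
  motion=[
    [[0, 0, 0.05, 0.5, -0.09, 0], [0, -0.05, 0.1, 1, -0.17, 0], [0, -0.1, 0.18, 1.97, -0.34, 0], [0, -0.12, 0.2, 2.3, -0.4, 0], [0, -0.15, 0.23, 2.6, -0.45, 0], [0, -0.17, 0.26, 2.96, -0.51, 0], [0, -0.19, 0.28, 3.3, -0.57, 0], [0, -0.21, 0.3, 3.6, -0.62, 0], [-0.05, -0.23, 0.33, 3.94, -0.68, 0], [-0.05, -0.27, 0.37, 4.4, -0.76, 0], [-0.05, -0.31, 0.4, 4.93, -0.85, 0], [-0.05, -0.31, 0.4, 4.93, -0.85, 0]],
  ],
)

```text
t: 9.05
tcp_pos: [0.5754, 0.0232, 0.1235]
tool_rot: [3.128, -1.309, 1.408]
ft_force: [-0.6, 0.1, -2.3]
opening: 0.658
grasp_force: 34.9
```

```bash
python3 - <<'E'
from h import *
o=r.observe();print(o['t'],o['q'].round(2),o['tcp_pos'].round(4),o['tool_rot'].round(3),o['ft_force'].round(1),o['moment'].round(2),o['grasp_force'])
E
```

```text
9.05 [-0.45  0.67  2.    1.21  1.46 -1.12] [0.5754 0.0232 0.1235] [ 3.128 -1.309  1.408] [-0.6  0.1 -2.3] [-0.88  0.18  0.07] 34.898364543914795
```

Now tip on to about 117° and dwell.

move_arm(
  motion=[
    [[0, -0.04, 0.03, 0.5, -0.09, 0], [0, -0.08, 0.06, 1, -0.17, 0], [0, -0.12, 0.09, 1.5, -0.26, 0], [0, -0.17, 0.12, 2, -0.34, 0], [0, -0.2, 0.14, 2.4, -0.41, 0], [0, -0.2, 0.14, 2.4, -0.41, 0], [0, -0.2, 0.14, 2.4, -0.41, 0], [0, -0.2, 0.14, 2.4, -0.41, 0], [0, -0.2, 0.14, 2.4, -0.41, 0], [0, -0.2, 0.14, 2.4, -0.41, 0], [0, -0.2, 0.14, 2.4, -0.41, 0], [0, -0.2, 0.14, 2.4, -0.41, 0]],
  ],
)

```text
t: 10.05
tcp_pos: [0.5757, 0.0173, 0.1283]
tool_rot: [3.069, -1.52, 1.467]
ft_force: [0.9, 0.6, -2.0]
opening: 0.66
grasp_force: 34.9
```

```bash
python3 - <<'E'
from h import *
o=r.observe();print(o['t'],o['q'].round(2),o['tcp_pos'].round(4),o['tool_rot'].round(3),o['ft_force'].round(2),o['moment'].round(2),o['grasp_force'])
im=r.camera('top');cv2.imwrite('pics/t4.png',im[:,:,::-1])
b=(cv2.cvtColor(im,cv2.COLOR_RGB2HSV));m=(b[...,0]<20)&(b[...,1]>110)&(b[...,2]>40)
n,l,s,c=cv2.connectedComponentsWithStats(m.astype(np.uint8))
for i in range(1,n):
    if s[i,4]>3 and 150<c[i][0]<450: print(s[i,4],c[i].round(0),ray('top',c[i],.043).round(3))
E
```

```text
10.05 [-0.48  0.77  1.97  1.27  1.64 -1.19] [0.5757 0.0173 0.1283] [ 3.069 -1.52   1.467] [ 0.92  0.62 -1.97] [-0.92  0.27  0.07] 34.89940881729126
23 [178.  96.] [0.903 0.271 0.043]
20 [190. 100.] [0.89  0.234 0.043]
19 [160. 110.] [0.855 0.328 0.043]
26 [162. 122.] [0.816 0.32  0.043]
22 [193. 122.] [0.817 0.22  0.043]
22 [183. 130.] [0.791 0.25  0.043]
56 [417. 186.] [ 0.627 -0.496  0.043]
4 [421. 170.] [ 0.681 -0.511  0.043]
65 [359. 184.] [ 0.631 -0.312  0.043]
7 [294. 185.] [ 0.62  -0.108  0.043]
5 [292. 189.] [ 0.609 -0.102  0.043]
6 [292. 196.] [ 0.585 -0.103  0.043]
10 [292. 202.] [ 0.568 -0.101  0.043]
```

```bash
python3 - <<'E'
from h import *
im=r.camera('scene')
a=im[140:230,215:320,::-1].copy();a=cv2.convertScaleAbs(a,alpha=1.8,beta=10)
cv2.imwrite('pics/s5.png',cv2.resize(a,None,fx=6.5,fy=6.5,interpolation=cv2.INTER_CUBIC))
E
```

```text
(no output)
```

View pics/s5.png

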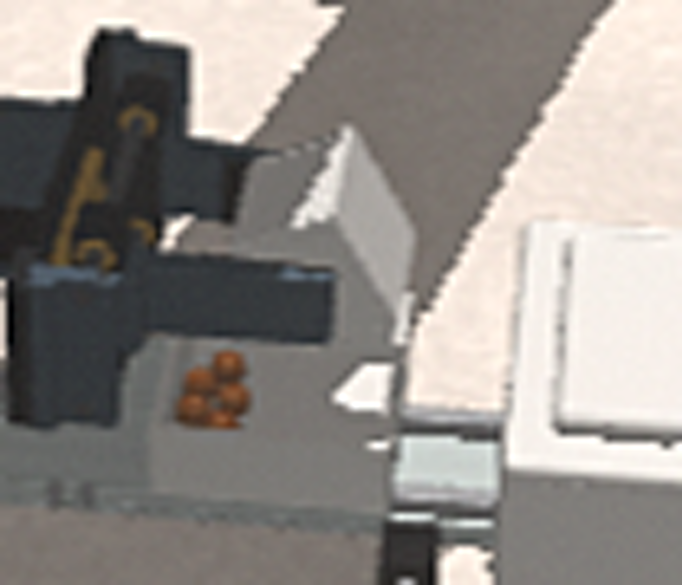

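At least five beads are visible in the dish (crop 190–245, 350–425), near its outer corner, and none are on the table. I raise the cup, turn it back and count again.

move_arm(
  motion=[
    [[0, 0, 0.5, 0, 0, 0], [0, 0, 1.2, -0.6, 0.1, 0], [0, 0, 1.9, -1.7, 0.29, 0], [0, 0, 2.4, -2.9, 0.5, 0], [0, 0, 2.5, -4.2, 0.72, 0], [0, 0, 2.5, -5.5, 0.95, 0], [0, 0, 2.5, -6.8, 1.17, 0], [0, 0, 2.5, -8.1, 1.4, 0], [0, 0, 2.5, -9.4, 1.62, 0], [0, 0, 2.5, -10.7, 1.84, 0], [0, 0, 2.5, -12, 2.07, 0], [0, 0, 2.5, -13, 2.24, 0]],
  ],
)

```text
t: 11.15
tcp_pos: [0.5761, 0.0173, 0.2043]
tool_rot: [3.131, -0.364, 1.404]
ft_force: [-0.7, -0.7, -1.0]
opening: 0.656
grasp_force: 34.9
```

move_arm(
  motion=[
    [[0, -0.4, 0, -1, 0.17, 0], [-0.1, -1.2, 0, -2.2, 0.38, 0], [-0.3, -2.2, 0, -3.4, 0.59, 0], [-0.4, -3.3, 0, -4.6, 0.79, 0], [-0.6, -4.4, 0, -5.8, 1, 0], [-0.7, -5.5, 0, -7, 1.2, 0], [-0.9, -6.6, 0, -8.1, 1.4, 0], [-1, -7.7, 0, -9.1, 1.57, 0], [-1.1, -8.6, 0, -9.8, 1.69, 0], [-1.3, -9.2, 0, -10.1, 1.74, 0], [-1.3, -9.4, 0, -10.1, 1.74, 0], [-1.3, -9.4, 0, -10.1, 1.74, 0]],
  ],
)

```text
t: 12.15
tcp_pos: [0.5362, -0.2652, 0.2029]
tool_rot: [3.138, 0.524, 1.403]
ft_force: [-0.5, -0.1, -1.5]
opening: 0.661
grasp_force: 34.9
```

```bash
python3 - <<'E'
from h import *
from scipy.spatial.transform import Rotation as R
o=r.observe();print(o['t'],o['q'].round(2),o['tcp_pos'].round(4),o['tool_rot'].round(3),o['ft_force'].round(2),o['grasp_force'])
im=r.camera('top');cv2.imwrite('pics/t6.png',im[:,:,::-1])
hv=(cv2.cvtColor(im,cv2.COLOR_RGB2HSV));m=(hv[...,0]<20)&(hv[...,1]>110)&(hv[...,2]>40)
n,l,s,c=cv2.connectedComponentsWithStats(m.astype(np.uint8))
for i in range(1,n):
    if s[i,4]>3 and 220<c[i][0]<420: print(s[i,4],c[i].round(0),ray('top',c[i],.043).round(3))
a=cv2.resize(cv2.convertScaleAbs(im[160:240,230:330,::-1],alpha=1.5),None,fx=6,fy=6,interpolation=cv2.INTER_CUBIC)
cv2.imwrite('pics/t6c.png',a)
E
```

```text
12.15 [-0.27  0.25  2.02 -0.67  0.93  0.31] [ 0.5362 -0.2652  0.2029] [3.138 0.524 1.403] [-0.53 -0.13 -1.49] 34.89506542682648
63 [417. 186.] [ 0.628 -0.496  0.043]
10 [263. 188.] [ 0.608 -0.01   0.043]
10 [271. 196.] [ 0.584 -0.035  0.043]
32 [273. 204.] [ 0.559 -0.042  0.043]
12 [270. 202.] [ 0.567 -0.031  0.043]
```

View pics/t6c.png

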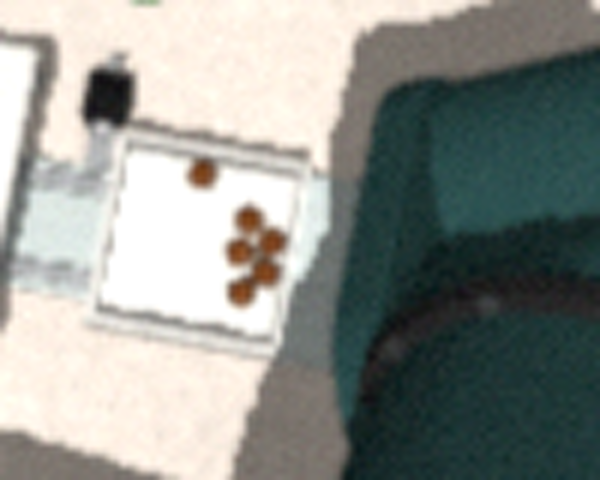

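All six beads are in the dish: five near crop (250,255) and one at (202,173). Now I stand the cup back on its old spot.

move_arm(
  motion=[
    [[-0.1, -0.4, -0.2, 0, 0, 0.3], [-0.2, -0.9, -0.8, 0, 0, 0.7], [-0.25, -1.5, -1.6, 0, 0, 1.1], [-0.25, -1.9, -2.5, 0, 0, 1.5], [-0.25, -2, -3.4, 0, 0, 1.7], [-0.25, -2, -4.2, 0, 0, 1.7], [-0.25, -2, -4.9, 0, 0, 1.7], [-0.25, -2, -5.4, 0, 0, 1.7], [-0.25, -2, -5.7, 0, 0, 1.7], [-0.25, -2, -5.9, 0, 0, 1.7], [-0.25, -2, -6.05, 0, 0, 1.7], [-0.25, -2, -6.05, 0, 0, 1.7]],
  ],
)

```text
t: 13.2
tcp_pos: [0.5293, -0.3245, 0.0216]
tool_rot: [3.137, 0.525, 1.552]
ft_force: [-0.2, -0.0, -0.9]
opening: 0.66
grasp_force: 34.9
```

```bash
python3 - <<'E'
from h import *
o=r.observe();print(o['t'],o['q'].round(2),o['tcp_pos'].round(4),o['tool_rot'].round(3),o['ft_force'].round(2),o['grasp_force'])
E
```

```text
13.2 [-0.38  0.54  2.05 -1.01  0.59  0.5 ] [ 0.5293 -0.3245  0.0216] [3.137 0.525 1.552] [-0.2  -0.01 -0.86] 34.89551246166229
```

Lower by 2 mm, then release.

move_arm(
  motion=[
    [[0, 0, -0.04, 0, 0, 0], [0, 0, -0.07, 0, 0, 0], [0, 0, -0.07, 0, 0, 0], [0, 0, -0.07, 0, 0, 0]],
  ],
)

```text
t: 13.53
tcp_pos: [0.5293, -0.3248, 0.02]
tool_rot: [3.137, 0.526, 1.552]
ft_force: [0.4, -0.3, -1.2]
opening: 0.657
grasp_force: 34.9
```

move_arm(
  motion=[
    [[0, 0, 0, 0, 0, 0], [0, 0, 0, 0, 0, 0], [0, 0, 0, 0, 0, 0], [0, 0, 0, 0, 0, 0], [0, 0, 0, 0, 0, 0], [0, 0, 0, 0, 0, 0], [0, 0, 0, 0, 0, 0], [0, 0, 0, 0, 0, 0]],
  ],
  jaw=1,
)

```text
t: 14.2
tcp_pos: [0.5291, -0.3247, 0.0195]
tool_rot: [3.138, 0.525, 1.552]
ft_force: [-0.3, -0.1, 0.1]
opening: 0.998
grasp_force: 0.0
```

move_arm(
  motion=[
    [[0, 0.2, 0.35, 0, 0, 0], [0, 0.5, 0.87, 0, 0, 0], [0, 0.9, 1.56, 0, 0, 0], [0, 1.3, 2.25, 0, 0, 0], [0, 1.6, 3, 0, 0, 0], [0, 1.8, 4, 0.5, 0, 0], [0, 1.9, 5, 1.5, 0, 0], [0, 2, 6, 2.7, 0, 0], [0, 2, 6.8, 4, 0, -0.3], [0, 2, 7, 5.2, 0, -0.9], [0, 2, 7, 6, 0, -1.5], [0, 2, 7, 6, 0, -1.5]],
  ],
)

```text
t: 15.2
tcp_pos: [0.5298, -0.2658, 0.2315]
tool_rot: [-3.105, 0.0, 1.426]
ft_force: [-0.3, -0.1, -0.7]
opening: 1.0
grasp_force: 0.0
```

```bash
python3 - <<'E'
from h import *
import pickle
o=r.observe();print(o['t'],o['q'].round(2),o['tcp_pos'].round(4),o['tool_rot'].round(3),o['ft_force'].round(2))
c=r.get_calibration('wrist');im=r.camera('wrist');cv2.imwrite('pics/w7.png',im[:,:,::-1]);pickle.dump(c,open('w7.pkl','wb'))
P=[.5536,-.1072,.092];print(proj('',P,c),proj('',[.5295,-.315,.048],c),proj('',[.648,.039,.036],c))
E
```

```text
15.2 [-0.5   0.21  1.93 -0.01  1.04 -0.35] [ 0.5298 -0.2658  0.2315] [-3.105  0.     1.426] [-0.33 -0.14 -0.68]
[259.6993333    4.16719936] [264.3171448  212.29835645] [ 340.4394801  -170.12261361]
```

View pics/w7.png

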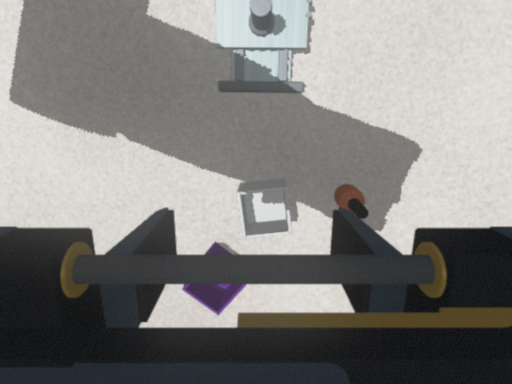

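Wrist view: the cup stands empty and upright at (265,210). The post top is at (261,6), within 2 px of the prediction (259.7,4.2), and the rail end bar is level to within 1°. I go over the post.

move_arm(
  motion=[
    [[0.1, 0.4, 0, 0, -0.1, 0], [0.2, 1.2, 0, 0, -0.2, -0.1], [0.35, 2.2, 0, -0.06, -0.3, -0.2], [0.5, 3.2, -0.3, -0.06, -0.42, -0.2], [0.65, 4.1, -0.7, -0.06, -0.42, -0.2], [0.8, 4.8, -1.2, -0.06, -0.42, -0.2], [0.84, 5.2, -1.7, -0.06, -0.42, -0.2], [0.84, 5.24, -2.2, -0.06, -0.42, -0.2], [0.84, 5.24, -2.5, -0.06, -0.42, -0.2], [0.84, 5.24, -2.5, -0.06, -0.42, -0.2]],
  ],
  jaw=0.7,
)

```text
t: 16.08
tcp_pos: [0.5527, -0.1059, 0.1525]
tool_rot: [-3.137, 0.004, 1.415]
ft_force: [-0.5, -0.4, -0.9]
opening: 0.7
grasp_force: 0.0
```

```bash
python3 - <<'E'
from h import *
o=r.observe();print(o['t'],o['q'].round(2),o['tcp_pos'].round(4),o['tool_rot'].round(3),o['ft_force'].round(2))
im=r.camera('top')
hv=cv2.cvtColor(im,cv2.COLOR_RGB2HSV);m=(hv[...,0]<20)&(hv[...,1]>110)&(hv[...,2]>40)
print(len(cv2.findContours(m[180:215,250:285].astype(np.uint8),0,2)[0]),m[180:215,250:285].sum())
E
```

```text
16.0833 [-0.23  0.25  2.04 -0.01  0.85 -0.07] [ 0.5527 -0.1059  0.1525] [-3.137  0.004  1.415] [-0.48 -0.36 -0.92]
4 70
```

move_arm(
  motion=[
    [[0, 0, -0.3, 0, 0, 0], [0, 0, -0.8, 0, 0, 0], [0, 0, -1.3, 0, 0, 0], [0, 0, -1.8, 0, 0, 0], [0, 0, -2.3, 0, 0, 0], [0, 0, -2.7, 0, 0, 0], [0, 0, -3, 0, 0, 0], [0, 0, -3.1, 0, 0, 0], [0, 0, -3.1, 0, 0, 0]],
  ],
)

```text
t: 16.88
tcp_pos: [0.5541, -0.1076, 0.0611]
tool_rot: [-3.139, 0.003, 1.412]
ft_force: [-0.0, 0.2, 1.1]
opening: 0.702
grasp_force: 0.0
```

move_arm(
  motion=[
    [[0, 0, 0, 0, 0, 0], [0, 0, 0, 0, 0, 0], [0, 0, 0, 0, 0, 0], [0, 0, 0, 0, 0, 0], [0, 0, 0, 0, 0, 0], [0, 0, 0, 0, 0, 0], [0, 0, 0, 0, 0, 0], [0, 0, 0, 0, 0, 0], [0, 0, 0, 0, 0, 0], [0, 0, 0, 0, 0, 0]],
  ],
  jaw=0,
  squeeze=50,
)

```text
t: 17.72
tcp_pos: [0.5544, -0.1075, 0.0616]
tool_rot: [-3.14, 0.003, 1.412]
ft_force: [-0.6, -0.8, 2.0]
opening: 0.204
grasp_force: 50.0
```

```bash
python3 - <<'E'
from h import *
o=r.observe();print(o['t'],o['q'].round(2),o['tcp_pos'].round(4),o['tool_rot'].round(3),o['ft_force'].round(2),o['moment'].round(2),o['opening']*91)
E
```

```text
17.7167 [-0.23  0.4   2.06 -0.01  0.68 -0.07] [ 0.5544 -0.1075  0.0616] [-3.140e+00  3.000e-03  1.412e+00] [-0.59 -0.8   2.03] [-0.07  0.02  0.04] 18.540044343818955
```

move_arm(
  motion=[
    [[0.01, 0.06, 0, 0, 0, 0], [0.03, 0.2, 0, 0, 0, 0], [0.07, 0.45, 0, 0, 0, 0], [0.13, 0.8, 0, 0, 0, 0], [0.19, 1.15, 0, 0, 0, 0], [0.25, 1.5, 0, 0, 0, 0], [0.3, 1.85, 0, 0, 0, 0], [0.36, 2.2, 0, 0, 0, 0], [0.42, 2.55, 0, 0, 0, 0], [0.47, 2.85, 0, 0, 0, 0], [0.51, 3.1, 0, 0, 0, 0], [0.54, 3.3, 0, 0, 0, 0]],
  ],
)

```text
t: 18.72
tcp_pos: [0.5705, -0.007, 0.0616]
tool_rot: [-3.14, 0.003, 1.413]
ft_force: [-2.4, -0.4, 5.5]
opening: 0.204
grasp_force: 50.0
```

```bash
python3 - <<'E'
from h import *
o=r.observe();print(o['t'],o['tcp_pos'].round(4),o['tool_rot'].round(3),o['ft_force'].round(2),o['moment'].round(2),o['opening']*91)
im=r.camera('top');cv2.imwrite('pics/t8.png',im[:,:,::-1])
E
```

```text
18.7167 [ 0.5705 -0.007   0.0616] [-3.140e+00  3.000e-03  1.413e+00] [-2.36 -0.44  5.52] [-0.3   0.31  0.01] 18.588970917893004
```

move_arm(
  motion=[
    [[0.02, 0.1, 0, 0, 0, 0], [0.03, 0.2, 0, 0, 0, 0], [0.03, 0.2, 0, 0, 0, 0]],
  ],
)

```text
t: 19.02
tcp_pos: [0.5715, -0.0013, 0.0616]
tool_rot: [-3.14, 0.003, 1.413]
ft_force: [-1.6, 2.3, 5.5]
opening: 0.2
grasp_force: 50.0
```

move_arm(
  motion=[
    [[0.02, 0.1, 0, 0, 0, 0], [0.03, 0.2, 0, 0, 0, 0], [0.03, 0.2, 0, 0, 0, 0]],
  ],
)

```text
t: 19.27
tcp_pos: [0.5724, 0.0044, 0.0616]
tool_rot: [-3.14, 0.003, 1.412]
ft_force: [-1.2, 1.7, 4.6]
opening: 0.202
grasp_force: 50.0
```

move_arm(
  motion=[
    [[0.02, 0.1, 0, 0, 0, 0], [0.03, 0.2, 0, 0, 0, 0], [0.03, 0.2, 0, 0, 0, 0]],
  ],
)

```text
t: 19.52
tcp_pos: [0.5733, 0.0102, 0.0616]
tool_rot: [-3.14, 0.003, 1.412]
ft_force: [-0.6, 1.2, 6.0]
opening: 0.201
grasp_force: 50.0
```

move_arm(
  motion=[
    [[0.02, 0.1, 0, 0, 0, 0], [0.02, 0.1, 0, 0, 0, 0]],
  ],
)

```text
t: 19.68
tcp_pos: [0.5737, 0.013, 0.0616]
tool_rot: [-3.14, 0.003, 1.412]
ft_force: [-1.9, 1.5, 6.5]
opening: 0.201
grasp_force: 50.0
```

move_arm(
  motion=[
    [[0.02, 0.1, 0, 0, 0, 0], [0.02, 0.1, 0, 0, 0, 0]],
  ],
)

```text
t: 19.85
tcp_pos: [0.5742, 0.0159, 0.0615]
tool_rot: [-3.139, 0.003, 1.412]
ft_force: [-3.9, 2.3, 6.7]
opening: 0.201
grasp_force: 50.0
```

```bash
python3 - <<'E'
from h import *
for n,reg in(('top',(180,215,225,285)),('scene',(180,215,225,300))):
    im=r.camera(n) ; hv=cv2.cvtColor(im,cv2.COLOR_RGB2HSV);m=(hv[...,0]<20)&(hv[...,1]>110)&(hv[...,2]>40)
    a,b,c,d=reg;k=m[a:b,c:d];print(n,k.sum(),np.argwhere(k).mean(0)+[a,c] if k.any() else '')
print(r.observe()['ft_force'].round(2))
E
```

```text
top 0 
scene 20 [203.2  290.25]
[-3.49  1.84  7.2 ]
```

move_arm(
  motion=[
    [[0.02, 0.1, 0, 0, 0, 0], [0.02, 0.1, 0, 0, 0, 0]],
  ],
)

```text
t: 20.12
tcp_pos: [0.5747, 0.0189, 0.0615]
tool_rot: [-3.139, 0.003, 1.412]
ft_force: [-3.6, 1.5, 6.4]
opening: 0.202
grasp_force: 50.0
```

move_arm(
  motion=[
    [[0.02, 0.1, 0, 0, 0, 0], [0.02, 0.1, 0, 0, 0, 0]],
  ],
)

```text
t: 20.28
tcp_pos: [0.5752, 0.022, 0.0615]
tool_rot: [-3.139, 0.003, 1.412]
ft_force: [-4.9, 1.6, 9.0]
opening: 0.204
grasp_force: 50.0
```

move_arm(
  motion=[
    [[0.0, 0.08, 0, 0, 0, 0], [0.0, 0.08, 0, 0, 0, 0]],
  ],
)

```text
t: 20.45
tcp_pos: [0.5755, 0.024, 0.0616]
tool_rot: [-3.14, 0.004, 1.412]
ft_force: [-2.7, -2.2, 6.0]
opening: 0.204
grasp_force: 50.0
```

move_arm(
  motion=[
    [[0.0, 0.08, 0, 0, 0, 0], [0.0, 0.08, 0, 0, 0, 0]],
  ],
)

```text
t: 20.62
tcp_pos: [0.5758, 0.0261, 0.0616]
tool_rot: [-3.14, 0.004, 1.413]
ft_force: [0.9, -1.2, 4.0]
opening: 0.203
grasp_force: 50.0
```

move_arm(
  motion=[
    [[0.01, 0.08, 0, 0, 0, 0], [0.01, 0.08, 0, 0, 0, 0]],
  ],
)

```text
t: 20.78
tcp_pos: [0.5762, 0.0288, 0.0616]
tool_rot: [-3.14, 0.003, 1.412]
ft_force: [0.7, 1.9, 3.2]
opening: 0.204
grasp_force: 50.0
```

move_arm(
  motion=[
    [[0.01, 0.08, 0, 0, 0, 0], [0.01, 0.08, 0, 0, 0, 0]],
  ],
)

```text
t: 20.95
tcp_pos: [0.5767, 0.0316, 0.0616]
tool_rot: [-3.141, 0.003, 1.412]
ft_force: [2.4, 3.3, 1.7]
opening: 0.2
grasp_force: 50.0
```

move_arm(
  motion=[
    [[0.01, 0.04, 0, 0, 0, 0], [0.01, 0.04, 0, 0, 0, 0], [0.01, 0.04, 0, 0, 0, 0]],
  ],
)

```text
t: 21.2
tcp_pos: [0.5768, 0.0327, 0.0616]
tool_rot: [-3.14, 0.003, 1.412]
ft_force: [3.2, 4.5, 2.5]
opening: 0.201
grasp_force: 50.0
```

```bash
cat > f.py <<'E'
from h import *
f=[]
for i in range(4):
    r.camera('top');o=r.observe();f.append(o['ft_force'])
print(o['t'],o['tcp_pos'].round(4),np.mean(f,0).round(2),np.std(f,0).round(2),o['moment'].round(2),o['tau'].round(1))
E
python3 f.py
```

```text
21.4 [0.5768 0.0326 0.0616] [3.01 5.39 1.71] [0.5  0.55 0.27] [ 0.74 -0.49  0.03] [ -2.7 -65.3 -27.9  -0.7   0.9   0. ]
```

move_arm(
  motion=[
    [[0.01, 0.05, 0, 0, 0, 0], [0.01, 0.05, 0, 0, 0, 0], [0.01, 0.05, 0, 0, 0, 0]],
  ],
)

```text
t: 21.65
tcp_pos: [0.5771, 0.0341, 0.0616]
tool_rot: [-3.14, 0.003, 1.412]
ft_force: [3.3, 6.5, 2.5]
opening: 0.203
grasp_force: 50.0
```

```bash
python3 f.py
```

```text
21.85 [0.5771 0.0342 0.0616] [3.24 5.8  1.73] [0.88 0.23 1.  ] [ 0.86 -0.61 -0.04] [ -3.3 -65.2 -27.6  -0.9   1.    0. ]
```

move_arm(
  motion=[
    [[0.01, 0.05, 0, 0, 0, 0], [0.01, 0.05, 0, 0, 0, 0], [0.01, 0.05, 0, 0, 0, 0]],
  ],
)

```text
t: 22.1
tcp_pos: [0.5773, 0.0357, 0.0616]
tool_rot: [-3.14, 0.003, 1.412]
ft_force: [3.4, 6.6, 2.5]
opening: 0.203
grasp_force: 50.0
```

```bash
python3 f.py
```

```text
22.3 [0.5773 0.0357 0.0616] [3.15 6.83 2.01] [0.31 0.75 0.48] [ 1.1  -0.55  0.02] [ -3.8 -65.1 -27.6  -1.    1.    0. ]
```

move_arm(
  motion=[
    [[0.005, 0.05, 0, 0, 0, 0], [0.005, 0.05, 0, 0, 0, 0], [0.005, 0.05, 0, 0, 0, 0]],
  ],
)

```text
t: 22.55
tcp_pos: [0.5775, 0.0368, 0.0616]
tool_rot: [-3.14, 0.003, 1.412]
ft_force: [4.2, 0.6, 2.3]
opening: 0.203
grasp_force: 50.0
```

```bash
python3 f.py
```

```text
22.75 [0.5775 0.0367 0.0616] [4.63 0.74 2.38] [0.5  0.51 0.31] [ 0.04 -0.82 -0.01] [ -0.3 -64.8 -26.7  -0.1   1.3   0. ]
```

move_arm(
  motion=[
    [[0.005, 0.05, 0, 0, 0, 0], [0.005, 0.05, 0, 0, 0, 0], [0.005, 0.05, 0, 0, 0, 0]],
  ],
)

```text
t: 23.0
tcp_pos: [0.5776, 0.038, 0.0616]
tool_rot: [-3.14, 0.004, 1.412]
ft_force: [4.7, -2.6, 3.3]
opening: 0.203
grasp_force: 50.0
```

```bash
python3 f.py
```

```text
23.2 [0.5776 0.038  0.0616] [ 5.09 -2.87  2.93] [0.28 0.57 0.49] [-0.62 -0.75 -0.01] [  2.  -64.6 -26.7   0.6   1.2   0. ]
```

move_arm(
  motion=[
    [[0.01, -0.03, 0, 0, 0, 0], [0.02, -0.035, 0, 0, 0, 0], [0.02, -0.035, 0, 0, 0, 0], [0.02, -0.035, 0, 0, 0, 0]],
  ],
)

```text
t: 23.53
tcp_pos: [0.5776, 0.0372, 0.0615]
tool_rot: [-3.139, 0.004, 1.412]
ft_force: [0.7, -0.4, 6.9]
opening: 0.201
grasp_force: 50.0
```

```bash
python3 f.py; python3 -c "
from h import *
print(r.observe()['grasp_force'])
for n in('top','scene'):
    im=r.camera(n);cv2.imwrite(f'pics/{n}9.png',im[:,:,::-1])
im=r.camera('top');hv=cv2.cvtColor(im,cv2.COLOR_RGB2HSV)
# black block centre near (248,175)
k=(im[160:190,236:262].max(2)<45);a=np.argwhere(k);print(k.sum(),a.mean(0)+[160,236])
"
```

```text
23.7333 [0.5776 0.0372 0.0616] [ 0.57 -0.37  7.22] [0.38 0.43 0.67] [-0.2  -0.05 -0.03] [  0.3 -63.1 -28.3   0.1   0.2  -0. ]
50.007306933403015
361 [172.30470914 248.82271468]
```

The force along the rail flips sign at this position: the carriage is pulled forward just before it (+6.8 N) and resisted just after it (-2.9 N). That makes it a stable notch. It also agrees with the camera estimate of the travel (about 146 mm against 145 mm). I hand in.

```bash
python3 -c "
from rig import r
print(r.sign_off())"
```

```text
the job is handed in; nothing more can be done
None
```

I poured all six beads into the dish, stood the empty cup back upright on its spot, and handed in with the post gripped (50 N) and the carriage resting at what the force readings and the camera estimate both show is the notch; no verdict came back.

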